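Switch the ball feeder to its right-hand chute

TASK

Only pushing with the fingertips, without lifting anything, slide the green tray along its track to the robot's right until it is home against the red end stop. Then push the yellow end of the seesaw gate down so that it rocks over its pivot and stays over, and let all three steel balls run down the right chute into the tray. Do not touch the balls, push gently, and leave everything else on the bench where it is.

Things in the scene. Friction and masses are not known exactly. Their poses are not given: they have to be found in the camera images.
- feeder: Fixed sorting feeder on a red-brown board (325 x 360 x 12 mm, top 12 mm above the bench). Origin on the bench under the middle of the gate's pivot; x points down the chutes, away from the robot, y left, z up; turned a little each time. Board: x -120 to 205, y -160 to 200 mm. Two aluminium chutes along x, centred at y = 65 (left) and -65 mm (right).
- pivot (a point): Middle of the seesaw's pivot, 135 mm above the bench, on a blue post 26 mm wide (y), 38 mm long (x), top at 142 mm, between the chutes. The pivot line runs along the feeder's x. The brass weight on the beam, 32 mm wide, reaches 45 mm above the pivot.
- end_stop (a point): Middle of the top edge of the red end stop's face (38 mm above the bench) at the track's right end, feeder x 142, y -115 mm. The track: two steel rails along the feeder's y, 6 mm wide, tops 22 mm above the bench, centred at feeder x = 86 and 198 mm, open at the left end.
- seesaw (a joint): Seesaw gate's angle, rad, -0.22 to +0.22 (end stops). Negative: yellow (left) end up, right chute's blade down and holding the balls (the start). Positive: yellow end down, blue (right) end up, right chute open. Top-heavy: it drops by itself to whichever side of 0 it is past and stays there. Moves easily, under 1 N on a pad.
- yellow_pad (a point): Centre of the upper face of the yellow finger pad, 36 x 34 mm (x, y), on the left end of the seesaw beam, 92 mm left of the pivot line. About 160 mm above the bench when up, 121 mm when fully down; the pad's face tilts with the beam.
- blue_pad (a point): The same on the right end of the beam (blue pad), 92 mm right of the pivot; about 121 mm above the bench at the start.
- tray: Loose green open tray, 100 x 100 mm, 36 mm high, walls and floor 4 mm, 0.18 to 0.35 kg. Origin at the centre of its underside; it stands on the board in the track (3 mm play at each rail), axes along the feeder's; it slides only along the feeder's y. It starts at the left, 115 to 160 mm from its home place.
- tray_home (a point): Point on the board's top where the tray's origin lies when the tray is pushed home against the red end stop, under the right chute's mouth. Axes as the feeder's.
- right_mouth (a point): Middle of the right chute's floor at its open lower end, 62 mm above the bench. Each chute is 200 mm long, 32 mm wide outside, 26 mm inside, with 14 mm walls, and slopes 8 degrees; its upper end is at feeder x = -100 mm, floor 90 mm above the bench. It overhangs the tray by 8 mm.
- ball0_center (a point): Centre of steel ball 1 of 3 (18 mm in diameter, 24 g), waiting in a row in the right chute behind the lowered blade; number 1 is the lowest.
- ball1_center (a point): Centre of steel ball 2 of 3 (18 mm in diameter, 24 g), waiting in a row in the right chute behind the lowered blade; number 1 is the lowest.
- ball2_center (a point): Centre of steel ball 3 of 3 (18 mm in diameter, 24 g), waiting in a row in the right chute behind the lowered blade; number 1 is the lowest.
- dapping_block: Steel doming block, 55 mm cube, 1.1 kg; a bystander, to be left alone. Origin under its middle.
- punch: Dark steel punch standing upright, 22 mm wide, 75 mm tall; a bystander, to be left alone. Origin under its middle.
- tin: Round red tin, 94 mm wide, 50 mm tall with its knob; a bystander, to be left alone. Origin under its middle.
- rivet_jar: Jar with a steel cap, 56 mm wide, 70 mm tall; a bystander, to be left alone. Origin under its middle.
- mallet: Wooden hammer lying flat; a bystander, to be left alone. Origin under its middle.
- blanks: Short round aluminium slug, 24 mm wide, 15 mm tall, standing on the board between the chutes behind the post; a bystander, to be left alone. Origin under its middle.
- screwdriver: Screwdriver with an orange handle, lying; a bystander, to be left alone. Origin under its middle.
Mind the look-alikes: they are no part of the job. There is more than one size of the tray; the job needs the smallest.

How it is judged (in metres and radians):
On the way, in this order (a step that is already met when the one before it is completed fails the run):
1. the tray is home against the end stop, within 10 mm, before the gate is moved (y of tray in the frame of tray_home below 0.01 m and value of joint seesaw below -0.1 rad), for 0.2 s.
2. the seesaw gate is rocked over, yellow end down (value of joint seesaw above 0.15 rad), for 0.2 s.
At the end, for the whole second after the job is handed in: The tray is flat on the board and within 10 mm of the end stop, the gate stays rocked over with its yellow end down (joint above 0.15 rad), and all three balls lie inside the tray (y of tray in the frame of tray_home below 0.01 m and value of joint seesaw above 0.15 rad and angle between tray's own z axis and vertical below 0.1 rad and x of ball0_center in the frame of tray between -0.047 and 0.047 m and y of ball0_center in the frame of tray between -0.047 and 0.047 m and z of each of ball0_center, ball1_center, ball2_center in the frame of tray below 0.032 m and x of ball1_center in the frame of tray between -0.047 and 0.047 m and y of ball1_center in the frame of tray between -0.047 and 0.047 m and x of ball2_center in the frame of tray between -0.047 and 0.047 m and y of ball2_center in the frame of tray between -0.047 and 0.047 m); the robot touches nothing.
It fails at once if the tray is lifted off the board or tipped (height (world z) of tray above 0.025 m or angle between tray's own z axis and vertical above 0.25 rad).
It fails at once if the robot touches, lifts or carries a ball (contact force between any of the arm, the fingers and ball0 above 0.3 N or contact force between any of the arm, the fingers and ball1 above 0.3 N or contact force between any of the arm, the fingers and ball2 above 0.3 N or height (world z) of any of ball0_center, ball1_center, ball2_center above 0.125 m).
It fails at once if a bystander is knocked or moved more than 15 mm (distance of any of dapping_block, punch, tin, rivet_jar, mallet, blanks, screwdriver from where it was at the start of the episode above 0.015 m).
It fails at once if the feeder (its gate included) or the tray is pushed harder than 60 N (contact force between the fingers and feeder above 60 N or contact force between the fingers and tray above 60 N).
It also fails if it takes over 48 s, if anything falls off the work surface, if the arm or the gripper's body presses on something with over 40 N, if the wrist force passes 120 N, or if a joint passes its speed limit or range.

ROBOT

A 6-joint arm with a two-finger parallel gripper is mounted at the origin on the work surface. World frame = base frame: x ahead of the robot, y to its left, z up, the work surface at z = 0. Lengths are in m, angles in degrees, forces in N, time in s.
With the tool pointing down it reaches from about 0.3 to 0.75 m from the base axis. Payload 8.5 kg.
Tool frame: the origin (TCP) lies midway between the tips of the shut fingers; the grasp point (between the pads) lies env.tcp_to_grasp behind it (env.tcp_to_grasp is the distance from the TCP to the grasp point, in m); z points along the fingers, y is the line along which they close (so a half turn about z gives the same grasp; the last joint's range is limited). The gripper opens to 85 mm and grips with 20 to 120 N. Pads are 22 mm wide; open, the fingers measure 114 mm over their backs; the gripper's body (76 mm by 85 mm) begins 54 mm behind the grasp point. The pads swing forward as they close: fully open they stand 13 mm farther back than shut.
Start: joints at [64.097, 21.807, 74.336, -0, 83.858, -12.336], TCP at [0.129, 0.535, 0.231] pointing down, gripper open.
Joint ranges: [-178.18, 178.18], [-50.72, 133.34], [12.68, 142.11], [-81.47, 261.47], [9.98, 163.14], [-165.26, 165.26]. Speed limits (degrees/s): [136.94, 136.94, 180, 180, 180, 180].

INTERFACE

Orientations are given as a 3x3 rotation matrix whose columns are the frame's x, y, z axes.
In Python, from rig import observe, optics, job, env gives the robot as it stands. The module is installed in compiled form; this text tells all that it offers.
- The arm moves only by the shell command python3 -m jog 'ROWS' [FORCE]. ROWS is JSON, a list of rows, each a list of 7 numbers: the turn, a rotation vector about the tool's x, y, z in rad, then the shift along the tool's x, y, z in m, then the opening in per cent of the stroke, from 0 (shut) to 100 (fully open). A call has 1 to 10 rows; each row shifts and turns the commanded pose from where the row before left it, along the tool's axes as they then stand; what a row does not reach is not made up. A row lasts 1/8 s, in which the tool goes at most 62.5 mm and 10.7 degrees, less where a joint would pass 70% of its speed; a pose out of reach is approached as far as the arm can. A call is refused whole if a number of a shift passes 0.0625 or a number of a turn 0.188, either way. A call with a gripper value outside its range is refused whole. The fingers move at their own pace and stop on an object; FORCE is the grip in N (left out, the last holds). Time passes only in rows, so rows that do not move let the fingers close. It gives the time, the measured TCP pose, the force, the opening and the grip force at its end, in the units of the state.
- observe(): the state, without advancing time (a new reading comes with each control period).
- optics.get_image(name): name is "scene" or "top" or "wrist"; returns a dict with "pixels" (420x560x3 uint8, red, green, blue), "mtx" (3x3 intrinsics, pixels), "rvec" (rotation vector, rad) and "tvec" (3), from world to camera coordinates, as OpenCV has them. Camera axes: x right, y down, z forward; pixel columns grow to the right and rows downward; lengths in m; the calibration is good to about 2 mm. A picture is of the moment at which its call begins. There is no depth.
- job.close_job(): hands the job in; it is judged then, once.
The state is a dict: "time_s": time; "q": joint angles; "qvel": joint speeds; "joint_efforts": joint torques, N m; "position": TCP position; "tool_rot": TCP orientation; "ft_force": force on the tool from outside, world axes, zero at the start; "wrist_torque": the same for the moment, N m; "grip_width": finger opening in m; "gripper_force": force on a finger pad.
Only numpy, scipy, OpenCV 4.12 (cv2) and the standard library are available. Lean on these libraries where they do the work, as an engineer would, in place of code of your own. Each camera call takes 0.05 s, during which the arm holds its last target. There are 200 camera calls.

## Working session

There is one attempt and no reset: what is moved stays moved. The work goes in short steps, Python scripts to look and compute and a shell command to move; the robot and the scene stay as the last step left them, time stands still between calls to the robot, and variables do not carry over. Pictures are saved under pics/ and viewed, at most 10 in all, crops included, and the job is handed in when it is done.

```bash
mkdir -p pics; cat > h.py <<'E'
import numpy as np,cv2
from rig import observe,optics,job,env
def img(n,save=None):
    d=optics.get_image(n)
    if save: cv2.imwrite('pics/'+save,d['pixels'][:,:,::-1])
    return d
def ray(d,u,v,z):
    R=cv2.Rodrigues(np.array(d['rvec'],float))[0];t=np.array(d['tvec'],float).ravel()
    c=-R.T@t; r=R.T@np.linalg.inv(d['mtx'])@np.array([u,v,1.])
    return c+r*(z-c[2])/r[2]
def proj(d,p):
    return cv2.projectPoints(np.array(p,float).reshape(-1,3),np.array(d['rvec'],float),np.array(d['tvec'],float),np.array(d['mtx'],float),None)[0].reshape(-1,2)
E
python3 - <<'E'
from h import *
import pickle
a=img('top','top.png');b=img('scene','scene.png');pickle.dump((a,b),open('im.pkl','wb'))
s=observe();print(s['position'],s['tool_rot'],s['ft_force'],env.tcp_to_grasp)
E
```

```text
[0.12891724 0.53439851 0.23078737] [[-9.72089464e-01  2.34609820e-01 -5.54110861e-04]
 [ 2.34610327e-01  9.72088790e-01 -1.17411276e-03]
 [ 2.63186573e-04 -1.27134277e-03 -9.99999157e-01]] [0.31163397 0.34408242 0.06276271] 0.0187
```

View pics/top.png

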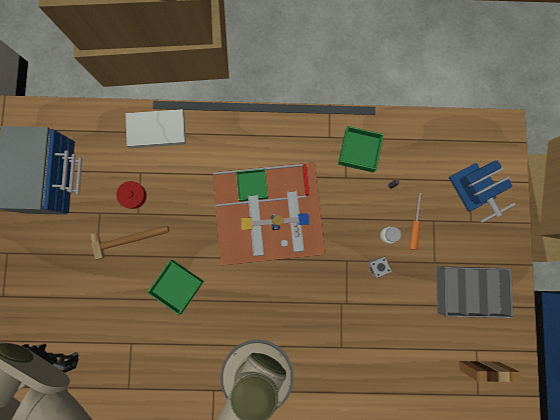

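View pics/scene.png

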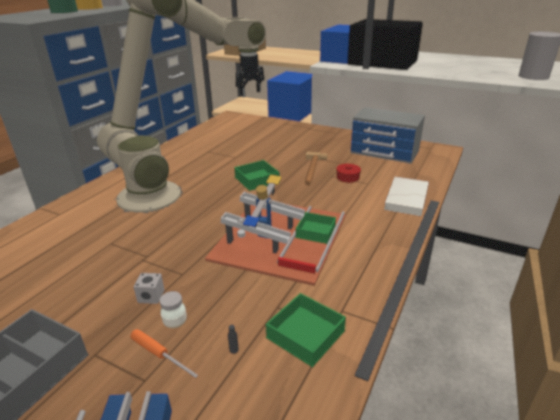

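The top view shows three green trays: at (360,148) and (176,287), both large and loose on the bench, and at (251,184), the small one between the rails on the board. The last one is the target. The yellow pad is near (247,224), blue at (304,219), and the red stop at (305,180). Next I'll measure these and confirm with a crop.

```bash
cat > m.py <<'E'
from h import *
import pickle
a,b=pickle.load(open('im.pkl','rb'))
im=a['pixels'];hsv=cv2.cvtColor(im,cv2.COLOR_RGB2HSV)
print(hsv[245,235],hsv[245,275],hsv[180,305],hsv[224,247],hsv[184,251],hsv[219,304])
def comp(m,near,name):
    n,l,st,c=cv2.connectedComponentsWithStats(m.astype(np.uint8))
    k=1+np.argmin(np.hypot(*(c[1:]-near).T)+ (st[1:,4]<8)*1000); print(name,st[k],c[k]);return (l==k).astype(np.uint8),c[k]
H,S,V=hsv[...,0].astype(int),hsv[...,1],hsv[...,2]
roi=np.zeros(H.shape,bool);roi[155:275,205:335]=1
g,cg=comp(roi&(H>45)&(H<85)&(S>100),(251,184),'tray')
y,cy=comp(roi&(H>18)&(H<32)&(S>150)&(V>150),(247,224),'yellow')
bl,cb=comp(roi&(H>100)&(H<125)&(S>120),(304,219),'blue')
r,cr=comp(roi&((H<5)|(H>175))&(S>190),(305,180),'stop')
bm=(roi&(H<9)&(S>130)).astype(np.uint8)
bm=cv2.morphologyEx(bm,cv2.MORPH_CLOSE,np.ones((15,15)))
cnt=max(cv2.findContours(bm,0,2)[0],key=cv2.contourArea)
rect=cv2.minAreaRect(cnt);box=cv2.boxPoints(rect);print(box,rect)
P=np.array([ray(a,*p,.012)[:2] for p in box]);print(P,[np.linalg.norm(P[i]-P[i-1]) for i in range(4)])
c=P.mean(0)
e=[P[i]-P[i-1] for i in range(4)]
ang=np.mean([np.arctan2(v[1],v[0]) for v in [max(e,key=lambda v:v[0])]]+[np.arctan2(-v[0],v[1]) for v in [max(e,key=lambda v:v[1])]])
R=np.array([[np.cos(ang),-np.sin(ang)],[np.sin(ang),np.cos(ang)]])
o=c-R@[.0425,.02];print('yaw',np.degrees(ang),'origin',o)
f=lambda p:R.T@(p[:2]-o)
for n,cc,z in(('tray',cg,.03),('yellow',cy,.16),('blue',cb,.121),('stop',cr,.038)):
    p=ray(a,*cc,z);print(n,p,'feeder',f(p))
cr=cv2.resize(im[155:275,200:340],None,fx=5,fy=5,interpolation=cv2.INTER_CUBIC)
cv2.imwrite('pics/crop.png',cr[:,:,::-1])
E
python3 m.py
```

```text
[ 11 148 140] [ 10 143 141] [  0 199 169] [ 22 168 165] [ 66 144 117] [108 187 134]
tray [236 169  32  32 805] [251.38757764 183.80372671]
yellow [241 218  11  12 120] [245.95833333 223.24166667]
blue [298 213  11  12 105] [303.0952381 218.6952381]
stop [303 165   6  30  89] [305.49438202 179.68539326]
[[301.1463  164.31708]
 [306.08533 163.76831]
 [309.53656 194.82928]
 [304.59753 195.37805]] ((305.3414306640625, 179.57318115234375), (31.252126693725586, 4.969419002532959), 83.6598129272461)
[[ 0.72615475 -0.13576434]
 [ 0.72858104 -0.15314143]
 [ 0.61825566 -0.16686003]
 [ 0.61588825 -0.14963218]] [np.float64(0.11113513322735219), np.float64(0.017545651285508047), np.float64(0.11117503811366526), np.float64(0.017389752120068453)]
yaw 7.496347579751011 origin [ 0.63269242 -0.17672324]
tray [0.64887231 0.03603688 0.03      ] feeder [0.04379892 0.20883082]
yellow [0.50163181 0.04114577 0.16      ] feeder [-0.10151662  0.23310548]
blue [ 0.52366092 -0.13769471  0.121     ] feeder [-0.10300785  0.05291953]
stop [ 0.66650051 -0.14989821  0.038     ] feeder [0.03701881 0.02218506]
```

View pics/crop.png

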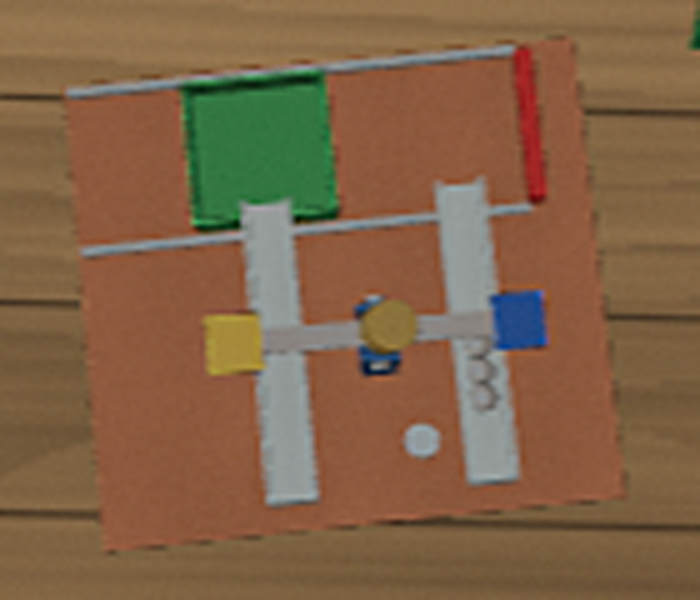

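The crop confirms the small tray between the rails, 4 rows of chutes/pads as described. From the two pads, the feeder origin is about (0.513, -0.048) with a yaw of 7°, which agrees with the red stop. The tray is about 130 mm from home. I'll move above the free spot to its left with the fingers shut.

```bash
python3 -m jog '[[0,0,-0.18,0,0,0,0],[0,0,-0.18,0,0,0,0],[0,0,0,-0.044,-0.044,0,0],[0,0,0,-0.044,-0.044,0,0],[0,0,0,-0.044,-0.044,0,0],[0,0,0,-0.044,-0.044,0,0],[0,0,0,-0.044,-0.044,0,0],[0,0,0,-0.044,-0.044,0,0],[0,0,0,-0.044,-0.044,0,0],[0,0,0,-0.044,-0.044,0,0]]'; cat > w.py <<'E'
from h import *
s=observe();o=np.array([.5126,-.0483]);t=np.radians(7.03);R=np.array([[np.cos(t),-np.sin(t)],[np.sin(t),np.cos(t)]])
print('t',s['time_s'],'feeder TCP',R.T@(s['position'][:2]-o),s['position'],'F',s['ft_force'],'\n',np.round(s['tool_rot'],3), 'yaw', np.degrees(np.arctan2(-s['tool_rot'][0][1],s['tool_rot'][1][1])))
E
python3 w.py
```

```text
time_s: 1.35
position: [0.5229, 0.227, 0.2311]
tool_rot: [[-0.992, -0.123, -0.001], [-0.123, 0.992, 0.0], [0.001, 0.0, -1.0]]
ft_force: [0.8, 0.4, 0.7]
grip_width: -0.0003
gripper_force: 0.0
t 1.35 feeder TCP [0.0439251 0.2719542] [0.52291067 0.22698566 0.23109591] F [0.82714302 0.42174743 0.66429602] 
 [[-0.992 -0.123 -0.001]
 [-0.123  0.992  0.   ]
 [ 0.001  0.    -1.   ]] yaw 7.04870636983094
```

```bash
python3 -m jog '[[0,0,0,-0.035,-0.034,0,0],[0,0,0,-0.035,-0.034,0,0],[0,0,0,-0.031,-0.034,0,0],[0,0,0,0,0,0,0]]'>/dev/null; python3 w.py; python3 -c "
from h import *
d=img('wrist','w1.png')"
```

```text
t 1.85 feeder TCP [0.14516107 0.16906066] [0.63597861 0.13725582 0.22971657] F [-1.31022384 -0.18616295 -0.64301074] 
 [[-0.993 -0.119 -0.002]
 [-0.119  0.993 -0.   ]
 [ 0.002 -0.    -1.   ]] yaw 6.8626099217838865
```

View pics/w1.png

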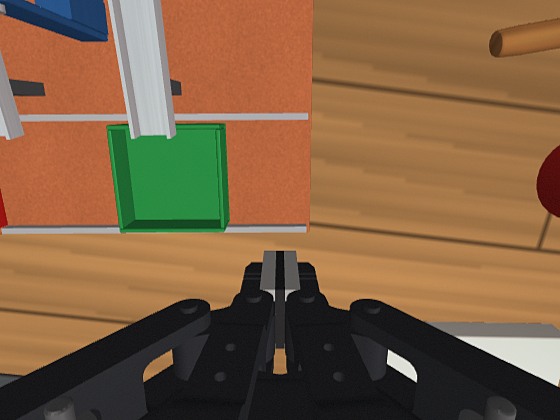

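```bash
cat >> w.py <<'E'
def F(d,u,v,z): return np.round(R.T@(ray(d,u,v,z)[:2]-o),4)
E
python3 - <<'E'
from w import *
d=img('wrist')
for n,u,v,z in [('tray TL',226,125,.048),('tray BL',229,222,.048),('rail86',270,117,.022),('rail86b',30,118,.022),('rail198',270,229,.022),('board edge',311,170,.012),('trayTR',109,127,.048)]: print(n,F(d,u,v,z))
print(proj(d,[observe()['position']]))
E
```

```text
t 1.9 feeder TCP [0.14419147 0.17065428] [0.63482125 0.13871879 0.23017888] F [ 0.05921699  0.22965816 -0.26243239] 
 [[-0.993 -0.121 -0.002]
 [-0.121  0.993  0.   ]
 [ 0.002  0.    -1.   ]] yaw 6.952276070175772
tray TL [0.0911 0.1244]
tray BL [0.1804 0.1237]
rail86 [0.0848 0.1624]
rail86b [ 0.0856 -0.0643]
rail198 [0.1961 0.1616]
board edge [0.1369 0.2031]
trayTR [0.0928 0.0213]
[[279.97405233 268.03535422]]
```

```bash
python3 -m jog '[[0,0,0,0,0,0.055,0],[0,0,0,0,0,0.055,0],[0,0,0,0,0,0.05,0],[0,0,0,0,0,0.025,0],[0,0,0,0,0,0.018,0],[0,0,0,0,0,0,0]]'; python3 w.py
```

```text
time_s: 2.7
position: [0.6337, 0.1403, 0.0278]
tool_rot: [[-0.992, -0.124, -0.001], [-0.124, 0.992, -0.0], [0.001, 0.0, -1.0]]
ft_force: [0.1, 0.1, 0.5]
grip_width: -0.0001
gripper_force: 0.0
t 2.7 feeder TCP [0.14329988 0.17233072] [0.63373119 0.1402735  0.02783105] F [0.08478374 0.12464715 0.54241513] 
 [[-0.992 -0.124 -0.001]
 [-0.124  0.992 -0.   ]
 [ 0.001  0.    -1.   ]] yaw 7.098400218492014
```

```bash
for i in 1; do python3 -m jog '[[0,0,0,0,-0.012,0,0],[0,0,0,0,-0.010,0,0],[0,0,0,0,-0.008,0,0],[0,0,0,0,-0.008,0,0],[0,0,0,0,-0.008,0,0],[0,0,0,0,-0.008,0,0],[0,0,0,0,-0.008,0,0],[0,0,0,0,-0.008,0,0]]'; done; python3 w.py
python3 -m jog '[[0,0,0,0,-0.009,0,0],[0,0,0,0,-0.009,0,0],[0,0,0,0,-0.009,0,0],[0,0,0,0,-0.009,0,0],[0,0,0,0,-0.009,0,0],[0,0,0,0,-0.009,0,0],[0,0,0,0,-0.008,0,0],[0,0,0,0,0,0,0]]'; python3 w.py;python3 -c "
from h import *
d=img('wrist','w2.png')"
```

```text
time_s: 3.7
position: [0.6431, 0.07, 0.0284]
tool_rot: [[-0.992, -0.123, 0.0], [-0.123, 0.992, 0.0], [-0.0, 0.0, -1.0]]
ft_force: [-0.3, 3.4, 2.3]
grip_width: -0.0003
gripper_force: 1.5
t 3.7 feeder TCP [0.14395895 0.10141192] [0.64306499 0.06996852 0.02843446] F [-0.25223811  3.4294325   2.30222269] 
 [[-0.992 -0.123  0.   ]
 [-0.123  0.992  0.   ]
 [-0.     0.    -1.   ]] yaw 7.06861136758841
time_s: 4.7
position: [0.6506, 0.0077, 0.0281]
tool_rot: [[-0.993, -0.122, -0.0], [-0.122, 0.993, -0.001], [0.0, -0.001, -1.0]]
ft_force: [0.4, 0.6, 0.0]
grip_width: 0.0
gripper_force: 0.0
t 4.7 feeder TCP [0.14381683 0.03872405] [0.65059625 0.00773453 0.02807678] F [0.38838766 0.63107552 0.01545812] 
 [[-0.993 -0.122 -0.   ]
 [-0.122  0.993 -0.001]
 [ 0.    -0.001 -1.   ]] yaw 7.018148232310602
```

View pics/w2.png

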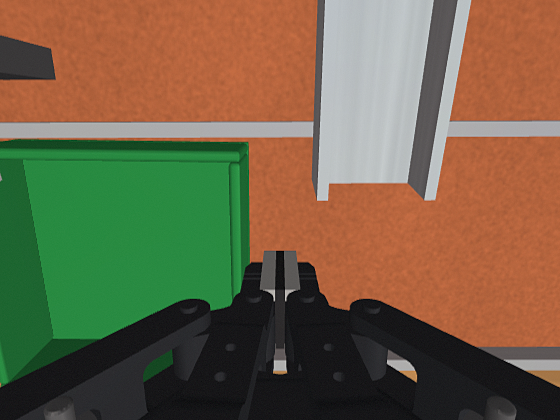

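The tray's left edge is at u≈249 with the fingers at u≈281, just left of it. It has slid cleanly. I'll get the remaining distance.

```bash
python3 - <<'E'
from w import *
d=img('wrist')
print(F(d,248,148,.048),F(d,242,240,.048))
E
python3 -m jog '[[0,0,0,0,-0.006,0,0],[0,0,0,0,-0.006,0,0],[0,0,0,0,-0.006,0,0],[0,0,0,0,-0.005,0,0],[0,0,0,0,-0.004,0,0],[0,0,0,0,-0.004,0,0],[0,0,0,0,0,0,0]]';python3 w.py
```

```text
t 4.75 feeder TCP [0.14376652 0.03910228] [0.65050002 0.00810376 0.02803674] F [-0.23143967  0.84546348  0.50395656] 
 [[-0.992 -0.122 -0.   ]
 [-0.122  0.992 -0.001]
 [ 0.001 -0.001 -1.   ]] yaw 7.0335369256742775
[0.0902 0.0292] [0.1232 0.0263]
time_s: 5.68
position: [0.6545, -0.0224, 0.0284]
tool_rot: [[-0.992, -0.123, 0.0], [-0.123, 0.992, -0.0], [-0.0, -0.0, -1.0]]
ft_force: [0.1, -0.1, 0.1]
grip_width: -0.0004
gripper_force: 0.0
t 5.675 feeder TCP [0.14401066 0.00831323] [ 0.65451057 -0.02242394  0.02839348] F [ 0.06404287 -0.07850149  0.09524808] 
 [[-0.992 -0.123  0.   ]
 [-0.123  0.992 -0.   ]
 [-0.    -0.    -1.   ]] yaw 7.044141819310003
```

```bash
python3 -m jog '[[0,0,0,0,-0.003,0,0],[0,0,0,0,-0.003,0,0],[0,0,0,0,-0.002,0,0],[0,0,0,0,-0.001,0,0]]';python3 -m jog '[[0,0,0,0,-0.001,0,0],[0,0,0,0,-0.001,0,0]]';python3 w.py
```

```text
time_s: 6.18
position: [0.6556, -0.031, 0.0284]
tool_rot: [[-0.992, -0.123, 0.0], [-0.123, 0.992, 0.0], [-0.0, 0.0, -1.0]]
ft_force: [0.1, 1.4, 1.3]
grip_width: 0.0004
gripper_force: 1.1
time_s: 6.42
position: [0.6554, -0.0318, 0.0284]
tool_rot: [[-0.992, -0.123, -0.001], [-0.123, 0.992, 0.002], [0.001, 0.002, -1.0]]
ft_force: [-1.6, 8.6, 2.8]
grip_width: -0.0
gripper_force: 4.6
t 6.425 feeder TCP [ 0.1437326  -0.00112129] [ 0.65538928 -0.03182157  0.02838932] F [-1.56092855  8.57778769  2.75545565] 
 [[-0.992 -0.123 -0.001]
 [-0.123  0.992  0.002]
 [ 0.001  0.002 -1.   ]] yaw 7.073593327940841
```

```bash
python3 -m jog '[[0,0,0,0,-0.001,0,0],[0,0,0,0,0,0,0]]'; python3 -m jog '[[0,0,0,0,0.01,0,0],[0,0,0,0,0.015,0,0],[0,0,0,0,0,-0.05,0],[0,0,0,0,0,-0.055,0],[0,0,0,0,0,-0.06,0],[0,0,0,0,0,-0.045,0],[0,0,0,0,0,0,0]]';python3 w.py; python3 -c "
from h import *
d=img('wrist','w3.png')"
```

```text
time_s: 6.68
position: [0.6551, -0.032, 0.0284]
tool_rot: [[-0.992, -0.123, -0.002], [-0.123, 0.992, 0.003], [0.001, 0.003, -1.0]]
ft_force: [-3.1, 9.9, 4.7]
grip_width: -0.0001
gripper_force: 5.3
time_s: 7.55
position: [0.6538, -0.0087, 0.2424]
tool_rot: [[-0.992, -0.123, 0.008], [-0.123, 0.992, -0.002], [-0.008, -0.003, -1.0]]
ft_force: [0.4, 0.5, -0.2]
grip_width: 0.0002
gripper_force: 0.0
t 7.55 feeder TCP [0.14499342 0.02200695] [ 0.65380998 -0.00871289  0.24243768] F [ 0.4451591   0.4609414  -0.24174699] 
 [[-0.992 -0.123  0.008]
 [-0.123  0.992 -0.002]
 [-0.008 -0.003 -1.   ]] yaw 7.0776436290043865
```

View pics/w3.png

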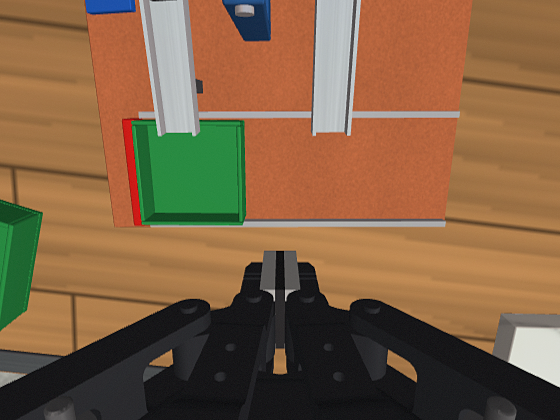

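The tray sits flush against the red stop (edge at u≈135) under the right mouth. Next I'll go above the yellow pad.

```bash
python3 -m jog '[[0,0,0,0.03,0.025,0,0],[0,0,0,0.045,0.025,0,0],[0,0,0,0.045,0.026,0,0],[0,0,0,0.025,0,0,0],[0,0,0,0,0,0.025,0],[0,0,0,0,0,0.015,0],[0,0,0,0,0,0,0]]'>/dev/null; python3 - <<'E'
from w import *
d=img('wrist','w4.png');d2=img('top')
hsv=cv2.cvtColor(d['pixels'],cv2.COLOR_RGB2HSV);m=cv2.inRange(hsv,(18,150,120),(32,255,255))
n,l,st,c=cv2.connectedComponentsWithStats(m)
for k in range(1,n):
  if st[k,4]>200: print(st[k],c[k],F(d,*c[k],.16))
print(proj(d,[observe()['position']]))
E
```

```text
t 8.475 feeder TCP [-0.00216565  0.09810057] [0.4984442  0.04879802 0.19632168] F [-0.06043728 -1.21498866  0.47331197] 
 [[-0.992 -0.123 -0.005]
 [-0.123  0.992  0.   ]
 [ 0.005  0.001 -1.   ]] yaw 7.064414007668729
[ 230  207   65   65 3162] [258.71252372 234.04490829] [-0.0053  0.088 ]
[  26  216   94   70 4549] [ 72.00065949 249.55176962] [ 0.0035 -0.0114]
[[276.93224551 272.56899918]]
```

View pics/w4.png

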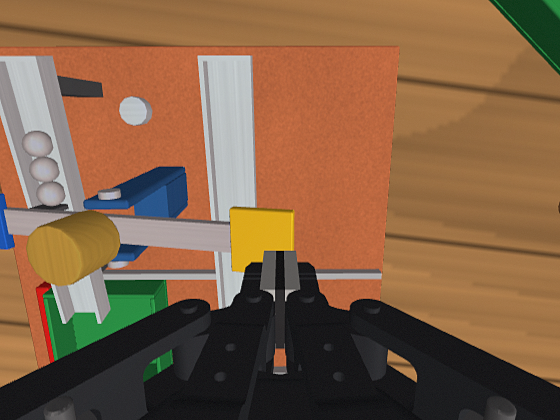

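The yellow pad, centred at (259,234), lies under the fingertips. The balls are waiting at (37–50,143–193). I'll press down gently.

```bash
python3 -m jog '[[0,0,0,0,0,0.01,0],[0,0,0,0,0,0.01,0],[0,0,0,0,0,0.006,0],[0,0,0,0,0,0.005,0],[0,0,0,0,0,0.004,0],[0,0,0,0,0,0.004,0],[0,0,0,0,0,0.004,0],[0,0,0,0,0,0.004,0]]'; python3 -m jog '[[0,0,0,0,0,0.004,0],[0,0,0,0,0,0.004,0],[0,0,0,0,0,0.004,0],[0,0,0,0,0,0.004,0],[0,0,0,0,0,0.004,0],[0,0,0,0,0,0,0]]'; python3 w.py
```

```text
time_s: 9.57
position: [0.4996, 0.0485, 0.1511]
tool_rot: [[-0.992, -0.123, 0.0], [-0.123, 0.992, -0.0], [-0.0, -0.0, -1.0]]
ft_force: [-1.0, 0.2, -0.5]
grip_width: -0.0005
gripper_force: 0.1
time_s: 10.32
position: [0.4994, 0.0485, 0.131]
tool_rot: [[-0.992, -0.123, -0.001], [-0.123, 0.992, 0.0], [0.001, 0.0, -1.0]]
ft_force: [0.1, -0.5, -0.3]
grip_width: -0.0002
gripper_force: 0.0
t 10.325 feeder TCP [-0.001208    0.09768472] [0.49944555 0.0485025  0.13102363] F [ 0.07190938 -0.53292782 -0.25458997] 
 [[-0.992 -0.123 -0.001]
 [-0.123  0.992  0.   ]
 [ 0.001  0.    -1.   ]] yaw 7.060661933620972
```

Down past the midpoint. I'll lift straight up, wait a little for the balls, and look.

```bash
python3 -m jog '[[0,0,0,0,0,0,0],[0,0,0,0,0,-0.02,0],[0,0,0,0,0,-0.04,0],[0,0,0,0,0,-0.05,0],[0,0,0,0,0,-0.05,0],[0,0,0,-0.03,-0.02,0,0],[0,0,0,-0.04,-0.03,0,0],[0,0,0,-0.04,-0.03,0,0],[0,0,0,0,0,0,0],[0,0,0,0,0,0,0]]'; python3 -m jog '[[0,0,0,0,0,0,0],[0,0,0,0,0,0,0],[0,0,0,0,0,0,0],[0,0,0,0,0,0,0],[0,0,0,0,0,0,0],[0,0,0,0,0,0,0],[0,0,0,0,0,0,0],[0,0,0,0,0,0,0]]'>/dev/null; python3 -c "
from h import *
d=img('wrist','w5.png');img('scene','s5.png')"
```

```text
time_s: 11.58
position: [0.6182, -0.0172, 0.2913]
tool_rot: [[-0.992, -0.123, -0.0], [-0.123, 0.992, 0.0], [0.0, 0.0, -1.0]]
ft_force: [0.1, 0.3, 0.1]
grip_width: -0.0003
gripper_force: 0.0
```

View pics/w5.png

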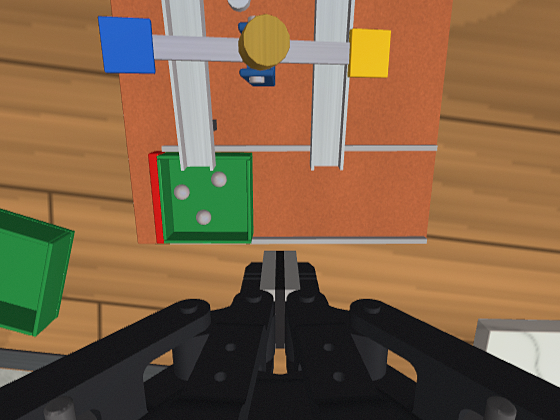

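All three balls are in the tray, at (182,192), (219,180) and (204,217). The blue end is up, the yellow end is down, and the tray is still against the stop. I'll give it a moment to settle and then hand in.

```bash
python3 -m jog '[[0,0,0,0,0,0,0],[0,0,0,0,0,0,0],[0,0,0,0,0,0,0],[0,0,0,0,0,0,0],[0,0,0,0,0,0,0],[0,0,0,0,0,0,0],[0,0,0,0,0,0,0],[0,0,0,0,0,0,0]]'>/dev/null; python3 -c "
from rig import job
print(job.close_job())"
```

```text
the job is handed in; nothing more can be done
None
```

I handed the job in at about 14 s; the last picture showed the tray home against the red stop, the gate rocked over with its yellow end down, and all three balls in the tray, but the hand-in gave no verdict.

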